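Prop a drilling template against the fence

ROBOT

A 6-joint arm with a two-finger parallel gripper is mounted at the origin on the work surface. World frame = base frame: x ahead of the robot, y to its left, z up, the work surface at z = 0. Lengths are in m, angles in rad, forces in N, time in s.
With the tool pointing down it reaches from about 0.3 to 0.775 m from the base axis. Payload 14.6 kg.
Tool frame: the origin (TCP) lies at the very end of the fingers, on their centre line; the grasp point (between the pads) lies 19 mm behind it (ctrl.hold_point_z is the z of the grasp point in the tool frame, in m); z points along the fingers, y is the direction in which the jaws open and shut (so a half turn about z gives the same grasp; the last joint's range is limited). The gripper opens to 94 mm and grips with 3 to 60 N. Pads are 16 mm wide; open, the fingers measure 119 mm over their backs; the gripper's body (75 mm by 177 mm) begins 78 mm behind the grasp point.
Start: joints at [1.265, 0.3, 1.521, -0, 1.321, -0.067], TCP at [0.13, 0.534, 0.205] pointing down, gripper open.
Joint ranges: [-3.03, 3.03], [-0.79, 2.21], [0.23, 2.52], [-1.04, 4.18], [0, 3.07], [-2.55, 2.55]. Speed limits (rad/s): [2.22, 2.22, 2.57, 3.14, 3.14, 3.14].

INTERFACE

Orientations are given as [roll, pitch, yaw] about the fixed x, y, z axes, in that order (R = Rz(yaw) Ry(pitch) Rx(roll)).
In Python, from station import ctrl, cams, hand_in gives the robot as it stands.
- The arm moves only by the tool servo_tool, never from a script. Its argument "rows" is a list of rows, each a list of 7 numbers: the shift along the world's x, y, z in m, then the turn, a rotation vector about the world's x, y, z in rad, then the gripper command: -1 is shut, 1 is fully open, values between are in proportion. A call has exactly 8 rows; each row is the pose to reach, as a shift and turn from the pose measured when the call began; what a row does not reach only later rows make up. A row lasts 1/12 s, in which the tool goes at most 41.7 mm and 7.16 degrees, less where a joint would pass 70% of its speed; a pose out of reach is approached as far as the arm can. A call with a gripper value outside its range is refused whole. The fingers move at their own pace and stop on an object; "newtons" is the grip in N (left out, the last holds). Time passes only in rows, so rows that repeat a pose let the fingers close, or fill a call up. It gives the time, the measured TCP pose, the force and the opening at its end, in the units of the state.
- ctrl.get_obs(): the state, without advancing time (a new reading comes with each control period).
- cams.camera(name): name is "scene" or "side" or "wrist"; returns a dict with "image" (480x640x3 uint8, red, green, blue), "depth" (480x640 float32, m along the optical axis (not along the pixel's ray), 0 where there is no reading), "fx", "fy", "cx", "cy" (pixels), "rvec" (rotation vector, rad) and "tvec" (3), from world to camera coordinates, as OpenCV has them; the wrist camera has in their place "hand_eye" (4x4, takes a point from camera to tool coordinates, whose origin is the TCP and whose axes are the flange's). Camera axes: x right, y down, z forward; pixel columns grow to the right and rows downward; lengths in m; the calibration is good to about 2 mm. A picture is of the moment at which its call begins: read the wrist's pose just before it.
- hand_in(): hands the job in, once; it reports no verdict.
Trained networks look in a picture, given as the dict that the camera call returned (one of the last four; its "shot" number tells which), for a name from the list of things; names that differ only in an ending like _2 or _b are one class to them, and where a whole thing is asked for, a point or a joint stands for the part that bears it (a point fixed in the world has none). Each returns a list of dicts, best first, with "p" (0 to 1); they miss things now and then, are a little off and sometimes report something else, mostly with a low value. They report only what shows in the picture. A call takes as long as a camera call. They do not tell look-alikes from the thing itself.
- cams.spot_in(picture, name): "box" ([left, top, right, bottom] as shares, 0 to 1, of the picture: columns of its width, rows of its height, round what is visible of it).
- cams.place_of(picture, name): "at" ([column, row] as shares, 0 to 1, of the picture: columns of its width, rows of its height: a listed point, or the origin of a listed thing).
The state is a dict: "time_s": time; "qpos": joint angles; "joint_vel": joint speeds; "tau": joint torques, N m; "ee_pos": TCP position; "eef_rot": TCP orientation; "force": force on the tool from outside, world axes, zero at the start; "moment": the same for the moment, N m; "grip_width": finger opening in m.
Only numpy, scipy, OpenCV 4.12 (cv2) and the standard library are available. Lean on these libraries where they do the work, as an engineer would, in place of code of your own. Each camera call takes 0.05 s, during which the arm holds its last target.

TASK

By its red knob, slide the black foot stop of the stand fully home towards the grey fence. Then lift the blue template out of the rack and lean it against the fence, square to it and about in the middle, its foot gently set down on the deck between stop and fence and right up against the stop. Let go of it so that it stays leaning, and leave the yellow template in the rack and the other things on the table as they are.

Things in the scene. Friction and masses are not known exactly. Their poses are not given: they have to be found in the camera images.
- stand: Fixed prop-up stand. Aluminium deck 230 (along x) x 200 (along y) x 8 mm thick, with an upright grey fence across it: 230 wide, 12 thick, its top edge 115 above the deck (123 above the table). Origin: on the table surface; own x runs along the fence, own y points horizontally towards the fence, z up. The fence's face, towards the stop, is at y = +70 mm, its middle at x = 0; the deck reaches from y = -90 to +110 mm.
- foot_stop (a joint): Black foot stop sliding on the deck along the stand's y, value in m: grows towards the fence, 0.06 = fully home against its end (then 58 mm are left between the stop's inner face and the fence), starts at 0 to 0.025. It drags with about 6 N and stays where it is left.
- stop_knob (a point): Red upright square knob in the middle of the foot stop, 18 x 18 mm, sides along the stand's axes; it rises from the stop's bar (22 mm high above the deck) to 80 mm above the table. This point is on the knob's axis, 65.5 mm above the table (15 mm below its top); axes as the stand's.
- stop_face (a point): Middle of the foot stop's inner face (the one towards the fence), at deck height (8 mm above the table); axes as the stand's (y towards the fence). The stop's bar is 190 long, 20 thick, 22 mm high, and lies on the -y side of this point; the knob's axis is 10 mm to -y of it. Moves with the stop.
- blue_template_center (a point): Blue drilling template, a stiff board 150 wide (own x) x 10 thick (own y) x 200 mm high (own z, up), 0.25 to 0.5 kg, same front and back; the dark holes are only drawn. It starts upright in one of the rack's two slots, its own x roughly along world x. This point is its centre, 100 mm above its foot. Its foot starts 12 mm above the table in a slot 38 mm deep. 
- blue_template_foot (a point): Middle of the blue template's underside (its foot), axes as its centre.
- blue_template_top (a point): Middle of the blue template's top edge, 200 mm from its foot, axes as its centre.
- rack: Fixed grey plastic rack 120 (x) x 125 (y) mm, 50 mm high, with two slots along its own x at y = +40 and -40 mm, 13.6 mm wide, 38 mm deep, open at both ends. Origin on the table under its middle.
- yellow_template_center (a point): Small yellow drilling template, 150 wide x 10 thick x 90 mm high (its top 102 mm above the table), in the other slot of the rack, 80 mm away, perhaps between the blue one and the stand; leave it there. This point is its centre, 45 mm above its foot.
- coolant_bottle_center (a point): White bottle with black cap, 72 mm across, 170 mm tall, standing; its centre. Leave it.
- taper_sleeve_center (a point): Steel taper, 32 mm across at the foot, 110 mm tall, standing; its centre. Leave it.
- arbor_center (a point): Dark steel arbor, 48 mm across, 100 mm tall, standing; its centre. Leave it.
- drift_wedge_center (a point): Dark flat steel bar 140 x 22 x 8 mm lying on the table; its centre. Leave it.
- hex_key_center (a point): Dark L-shaped key, about 110 x 35 mm, 8 mm thick, lying between rack and stand; its centre. Leave it.
Not all that is in view belongs to the job. There is more than one size of the rack; the job needs the smaller.

How it is judged:
On the way, in this order (a step that is already met when the one before it is completed fails the run):
1. the foot stop is fully home (within 6 mm of its end) (value of joint foot_stop above 0.054 m), for 0.2 s.
2. the blue template is lifted clear of its slot (z of blue_template_foot in the frame of rack above 0.055 m), for 0.1 s.
At the end, for the whole second after the job is handed in: Stop within 6 mm of home; blue template at rest, foot on the deck between stop and fence, lower front edge within about 10 mm of the stop, centred on it within 35 mm, square to the fence within 8 degrees, leaning on the fence 14 to 29 degrees from vertical (value of joint foot_stop above 0.054 m and angle between blue_template_center's own z axis and vertical between 0.24 and 0.5 rad and y of blue_template_foot in the frame of stop_face between -0.002 and 0.0155 m and x of blue_template_foot in the frame of stop_face between -0.035 and 0.035 m and z of blue_template_foot in the frame of stop_face below 0.007 m and y of blue_template_top in the frame of stand above 0.06 m and angle between the x axis of blue_template_center and the x axis of stand, either way round below 0.14 rad and linear speed of blue_template below 0.02 m/s and angular speed of blue_template below 0.1 rad/s); the robot touches nothing.
It fails at once if the yellow template or another bystander is shifted by more than 25 mm (distance of any of yellow_template_center, coolant_bottle_center, taper_sleeve_center, hex_key_center, drift_wedge_center, arbor_center from where it was at the start of the episode above 0.025 m).
It fails at once if the blue template is dropped or slammed on the stand (over 50 N) (contact force between blue_template and stand above 50 N).
It fails at once if the blue template falls or is flung (over 0.6 m/s) at the stand (linear speed of blue_template above 0.6 m/s and horizontal distance between blue_template_foot and stop_face below 0.06 m).
It also fails if it takes over 54 s, if anything falls off the work surface, if the arm or the gripper's body presses on something with over 40 N, if the wrist force passes 120 N, or if a joint passes its speed limit or range.

## Working session

There is one attempt and no reset: what is moved stays moved. The work goes in short steps, Python scripts to look and compute and a tool call to move; the robot and the scene stay as the last step left them, time stands still between calls to the robot, and variables do not carry over. Pictures are saved under pics/ and viewed, and the job is handed in when it is done.

Besides the shell and the picture viewer there is one more tool, called after "Request:" in YAML: its name, and indented under it one key for each argument. servo_tool: Moves the arm, as the interface text tells. Its arguments: {"type":"object","properties":{"rows":{"type":"array"},"newtons":{"type":"number"}},"required":["rows"]}

```bash
ls; mkdir -p pics; cat > h.py <<'E'
import numpy as np, cv2
from scipy.spatial.transform import Rotation as R
from station import ctrl, cams, hand_in
def save(c,n): cv2.imwrite('pics/'+n+'.png', c['image'][:,:,::-1])
def w2c(c):
    if 'rvec' in c: 
        Rm=cv2.Rodrigues(np.array(c['rvec'],float))[0]; return Rm,np.array(c['tvec'],float).reshape(3)
    o=c['obs']; T=np.eye(4);T[:3,:3]=R.from_euler('xyz',o['eef_rot']).as_matrix();T[:3,3]=o['ee_pos']
    M=np.linalg.inv(T@np.array(c['hand_eye'])); return M[:3,:3],M[:3,3]
def ray(c,uv):
    Rm,t=w2c(c); d=np.array([(uv[0]-c['cx'])/c['fx'],(uv[1]-c['cy'])/c['fy'],1.])
    return -Rm.T@t, Rm.T@d
def atz(c,uv,z):
    o,d=ray(c,uv); return o+d*(z-o[2])/d[2]
def pt(c,uv):
    o,d=ray(c,uv); u,v=int(round(uv[0])),int(round(uv[1])); return o+d*c['depth'][v,u]
def cloud(c):
    Rm,t=w2c(c); v,u=np.mgrid[0:480,0:640]; z=c['depth']
    P=np.stack([(u-c['cx'])/c['fx']*z,(v-c['cy'])/c['fy']*z,z],-1)
    W=(P-t)@Rm; W[z==0]=np.nan; return W
def proj(c,p):
    Rm,t=w2c(c); q=Rm@np.array(p)+t; return np.array([q[0]/q[2]*c['fx']+c['cx'],q[1]/q[2]*c['fy']+c['cy']])
def shot(n):
    o=ctrl.get_obs(); c=cams.camera(n); c['obs']=o; return c
E
cat > a.py <<'E'
from h import *
o=ctrl.get_obs();print(o['time_s'],o['ee_pos'],o['eef_rot'],o['grip_width'],ctrl.hold_point_z)
for n in ['scene','side']:
    c=shot(n);save(c,n+'0')
    W=cloud(c); np.savez(n+'0.npz',W=W,im=c['image'])
    for k in ['stop_knob','stop_face','stand','rack','blue_template_center','blue_template_top','yellow_template_center','taper_sleeve_center','arbor_center','coolant_bottle_center','hex_key_center','drift_wedge_center']:
        for d in cams.place_of(c,k)[:2]:
            uv=np.array(d['at'])*[640,480]
            ui=np.clip(uv.round().astype(int),0,[639,479])
            print(n,k,round(d['p'],2),uv.round(1),W[ui[1],ui[0]].round(3))
E
python3 a.py
```

```text
pics
0.0 [0.13001956 0.5341408  0.20488263] [-3.14042233e+00 -7.39473206e-05  2.90276298e+00] 0.09380023511926035 -0.0188
scene stop_knob 0.74 [402.8 324.1] [0.573 0.173 0.082]
scene stop_face 0.8 [402.2 343.5] [0.572 0.183 0.01 ]
scene stand 0.95 [413.7 355.5] [0.574 0.215 0.009]
scene rack 0.7 [253.7 226.3] [ 0.628 -0.18   0.1  ]
scene rack 0.7 [360.4 186.8] [ 0.337 -0.141  0.017]
scene blue_template_center 0.78 [267.9 196.9] [ 0.573 -0.195  0.134]
scene blue_template_top 0.56 [266.4 166.5] [ 0.564 -0.203  0.212]
scene yellow_template_center 0.97 [238.9 201.4] [ 0.595 -0.271  0.074]
scene taper_sleeve_center 0.86 [230.6 324. ] [ 0.799 -0.051  0.083]
scene arbor_center 0.78 [333.3 424.2] [0.799 0.209 0.097]
scene coolant_bottle_center 0.97 [265.6 350.6] [0.8   0.051 0.131]
scene coolant_bottle_center 0.63 [235.5 206.1] [ 0.607 -0.269  0.068]
scene hex_key_center 0.62 [337.8 270.5] [ 0.535 -0.025  0.001]
scene drift_wedge_center 0.81 [199.1 281.4] [ 0.766 -0.211  0.007]
side stop_knob 0.63 [264.  345.8] [0.56  0.182 0.077]
side stop_knob 0.37 [263.2 373. ] [0.566 0.185 0.003]
side stop_face 0.89 [262.8 369.7] [0.568 0.182 0.006]
side stand 0.81 [250.4 387. ] [0.568 0.219 0.008]
side rack 0.92 [471.5 290. ] [ 0.322 -0.102  0.052]
side rack 0.79 [368.1 217.9] [ 0.559 -0.187  0.049]
side blue_template_center 0.59 [366.  189.9] [ 0.571 -0.195  0.109]
side blue_template_top 0.78 [370.4 145.3] [ 0.57  -0.197  0.211]
side taper_sleeve_center 0.69 [233.7 218.8] [ 0.78  -0.052  0.057]
side arbor_center 0.86 [143.2 314.1] [0.777 0.213 0.059]
side arbor_center 0.43 [265.7 346. ] [0.557 0.182 0.079]
side coolant_bottle_center 0.58 [198.4 235.8] [0.774 0.058 0.107]
side hex_key_center 0.66 [337.8 299.8] [ 0.532 -0.012 -0.001]
side drift_wedge_center 0.86 [284.7 200.4] [ 0.755 -0.196  0.006]
side drift_wedge_center 0.3 [199.2 233. ] [0.773 0.055 0.113]
```

View pics/scene0.png

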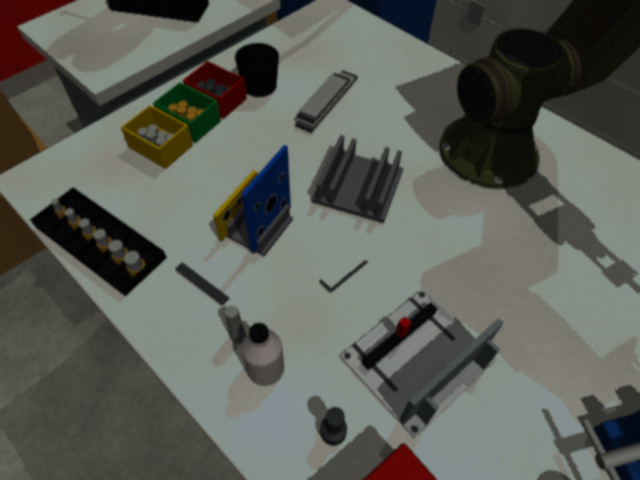

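View pics/side0.png

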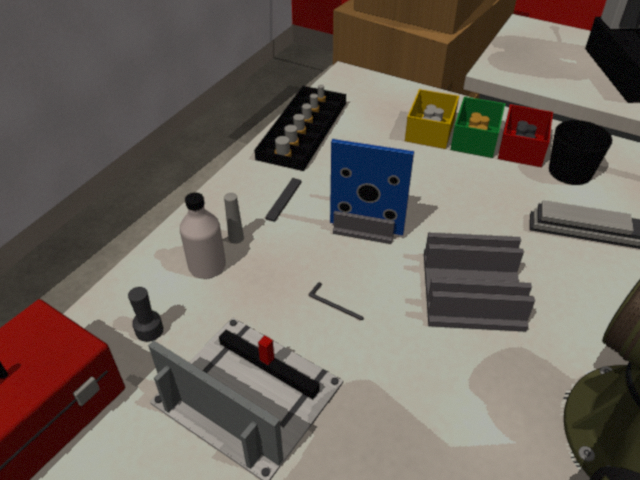

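```bash
cat > b.py <<'E'
import numpy as np,cv2
for n in ['scene','side']:
    d=np.load(n+'0.npz');W=d['W'];im=d['im'];h=cv2.cvtColor(im,cv2.COLOR_RGB2HSV).astype(int)
    v=~np.isnan(W[...,0])
    H,S,V=h[...,0],h[...,1],h[...,2]
    def rep(name,m):
        P=W[m&v]
        if len(P)<20: print(n,name,len(P));return
        r=cv2.minAreaRect(P[:,:2].astype(np.float32)*1000)
        print(n,name,len(P),P.min(0).round(3),np.median(P,0).round(3),P.max(0).round(3),[np.round(x,1) for x in r])
    X,Y,Z=W[...,0],W[...,1],W[...,2]
    red=((H<8)|(H>172))&(S>130)&(V>70)
    rep('red',red&(X>.4)); rep('redtop',red&(Z>.074)&(X>.4))
    bl=(H>95)&(H<125)&(S>110)
    rep('blue',bl&(Y<0)&(X>.4)); rep('bluetop',bl&(Z>.2)&(Y<0)&(X>.4))
    ye=(H>18)&(H<35)&(S>120)
    rep('yel',ye&(Y<0)&(X>.4)&(Z>.05)); rep('yeltop',ye&(Z>.096)&(Z<.108)&(Y<0)&(X>.4))
    rep('racktop',(Z>.046)&(Z<.054)&(X>.45)&(X<.72)&(Y<-.1)&(Y>-.35)&~bl&~ye)
    rep('fencetop',(Z>.118)&(Z<.128)&(Y>.2)&(X>.4)&(X<.75))
    rep('deck',(Z>.004)&(Z<.012)&(Y>.08)&(X>.4)&(X<.75))
    rep('bar',(Z>.024)&(Z<.036)&(Y>.1)&(Y<.24)&(X>.4)&(X<.75))
E
python3 b.py
```

```text
scene red 1999 [ 0.4   -2.165 -0.655] [0.76  0.315 0.119] [0.827 0.377 0.124] [array([ 536.1, -888.1]), array([2560.6,  334.8]), np.float64(84.1)]
scene redtop 1361 [ 0.405 -0.691  0.075] [0.772 0.326 0.12 ] [0.827 0.377 0.124] [array([ 532.8, -137.2]), array([1118.8,  197.7]), np.float64(67.0)]
scene blue 2998 [ 0.498 -0.604 -0.002] [ 0.595 -0.197  0.132] [ 0.936 -0.176  0.215] [array([ 773.6, -349.6]), array([256.4, 570.8]), np.float64(42.4)]
scene bluetop 462 [ 0.498 -0.222  0.2  ] [ 0.577 -0.197  0.211] [ 0.644 -0.177  0.215] [array([ 570.6, -199.3]), array([149.9,  12.3]), np.float64(13.6)]
scene yel 1673 [ 0.41  -0.688  0.05 ] [ 0.604 -0.539  0.067] [ 0.671 -0.196  0.111] [array([ 539.4, -444.4]), array([497.7, 242.5]), np.float64(86.8)]
scene yeltop 311 [ 0.527 -0.297  0.096] [ 0.601 -0.273  0.101] [ 0.67  -0.253  0.106] [array([ 598.5, -274.7]), array([148.6,  12.7]), np.float64(13.8)]
scene racktop 312 [ 0.513 -0.276  0.046] [ 0.596 -0.195  0.049] [ 0.671 -0.171  0.054] [array([ 591.7, -229.5]), array([139., 100.]), np.float64(14.1)]
scene fencetop 962 [0.462 0.274 0.118] [0
[... 1010 characters left out ...]
 0.585 -0.567  0.061] [ 0.644 -0.19   0.141] [array([ 521.9, -439.3]), array([184.1, 476.9]), np.float64(8.2)]
side yeltop 0
side racktop 246 [ 0.494 -0.218  0.046] [ 0.563 -0.188  0.048] [ 0.638 -0.168  0.054] [array([ 564.4, -191. ]), array([149.6,  17.9]), np.float64(14.9)]
side fencetop 1367 [0.46  0.274 0.118] [0.568 0.292 0.121] [0.75  0.375 0.125] [array([613.9, 299.7]), array([299.2,  83.8]), np.float64(13.4)]
side deck 8676 [0.445 0.115 0.004] [0.552 0.217 0.006] [0.75  0.398 0.012] [array([597.6, 258.6]), array([284.8, 300.1]), np.float64(88.8)]
side bar 1243 [0.469 0.154 0.024] [0.551 0.174 0.028] [0.659 0.191 0.036] [array([564. , 172.5]), array([ 22.2, 191.4]), np.float64(84.9)]
```

The scene view shows the blue template upright at about (268,197), in front of the yellow one. The stand with its red knob is at (403,324), with the fence on the +y side. The large empty rack at (360,187) is a decoy. Next I'll refine the stand, knob and template positions.

```bash
cat > b2.py <<'E'
import numpy as np,cv2
def rect(P): 
    r=cv2.minAreaRect(P[:,:2].astype(np.float32)*1000); return [np.round(x,1) for x in r]
a=np.radians(-5.2); ex=np.array([np.cos(a),np.sin(a)]); ey=np.array([-np.sin(a),np.cos(a)])
for n in ['scene','side']:
    d=np.load(n+'0.npz');W=d['W'];im=d['im'];h=cv2.cvtColor(im,cv2.COLOR_RGB2HSV).astype(int)
    H,S,V=h[...,0],h[...,1],h[...,2];X,Y,Z=W[...,0],W[...,1],W[...,2]
    reg=(X>.43)&(X<.72)&(Y>.08)&(Y<.36)
    red=((H<8)|(H>172))&(S>130)&(V>60)&reg&(X<.62)
    P=W[red]; print(n,'knob all',rect(P),P[:,2].max()); 
    T=P[P[:,2]>.077]; print('top',len(T),rect(T),T.mean(0).round(4))
    m=reg&(Z>.110)&(Z<.13)&(X<.70)&(Y<.32)
    T=W[m]; u=T[:,:2]@ex; v=T[:,:2]@ey
    print('fence',len(T),rect(T),np.percentile(u,[1,99]).round(4),np.percentile(v,[2,50,98]).round(4), np.polyfit(T[:,0],T[:,1],1))
    # fence face: points z .03...0.11, facing stop
    m=reg&(Z>.03)&(Z<.115)&~red&(Y>.22)&(Y<.32)
    T=W[m]; v=T[:,:2]@ey; print('fence body v',np.percentile(v,[2,10,50,90,98]).round(4))
    m=reg&(Z>.026)&(Z<.034)&(Y<.22)&~red; T=W[m]; print('bar',rect(T),np.percentile(T[:,:2]@ey,[2,50,98]).round(4),np.percentile(T[:,:2]@ex,[1,99]).round(4))
    m=reg&(Z>.0045)&(Z<.012); T=W[m]; print('deck',rect(T))
E
python3 b2.py
```

```text
scene knob all [array([548.7, 169.9]), array([55.4, 17.4]), np.float64(6.4)] 0.0839769273358863
top 78 [array([566.8, 171.8]), array([17.2, 16.9]), np.float64(88.6)] [0.5673 0.1723 0.0805]
fence 1019 [array([577.5, 289.2]), array([ 12.6, 230.8]), np.float64(84.8)] [0.4367 0.6633] [0.3346 0.341  0.3464] [-0.08994451  0.34168801]
fence body v [0.3371 0.3458 0.3465 0.3638 0.3715]
bar [array([566.9, 171. ]), array([ 21.5, 191.2]), np.float64(84.8)] [0.2123 0.2229 0.2319] [0.4567 0.643 ]
deck [array([571.8, 220.1]), array([274., 281.]), np.float64(89.9)]
side knob all [array([571.8, 173. ]), array([16.9, 35.6]), np.float64(82.8)] 0.08162578233944008
top 79 [array([563.3, 173.9]), array([16.2, 16.7]), np.float64(80.8)] [0.563  0.1743 0.0787]
fence 1704 [array([574.7, 290.7]), array([ 13.8, 230. ]), np.float64(84.6)] [0.4321 0.6584] [0.3357 0.3435 0.3478] [-0.0905356   0.34402404]
fence body v [0.3407 0.3463 0.3472 0.3605 0.3725]
bar [array([563.3, 172.6]), array([ 22.2, 190.1]), np.float64(84.9)] [0.2132 0.2238 0.2331] [0.4519 0.6382]
deck [array([568.5, 224.8]), array([201.4, 231.2]), np.float64(84.8)]
```

Request:
servo_tool:
  rows:
    - [0.435,-0.361,0.0,0,0,0.148,1]
    - [0.435,-0.361,0.0,0,0,0.148,1]
    - [0.435,-0.361,0.0,0,0,0.148,1]
    - [0.435,-0.361,0.0,0,0,0.148,1]
    - [0.435,-0.361,0.0,0,0,0.148,1]
    - [0.435,-0.361,0.0,0,0,0.148,1]
    - [0.435,-0.361,0.0,0,0,0.148,1]
    - [0.435,-0.361,0.0,0,0,0.148,1]
  newtons: 30

```text
time_s: 1.97
ee_pos: [0.3856, 0.3218, 0.2057]
eef_rot: [3.141, 0.0, 3.051]
force: [0.2, 0.2, -0.2]
grip_width: 0.0941
```

Request:
servo_tool:
  rows:
    - [0.179,-0.149,-0.04,0,0,0,1]
    - [0.179,-0.149,-0.04,0,0,0,1]
    - [0.179,-0.149,-0.04,0,0,0,1]
    - [0.179,-0.149,-0.04,0,0,0,1]
    - [0.179,-0.149,-0.04,0,0,0,1]
    - [0.179,-0.149,-0.04,0,0,0,1]
    - [0.179,-0.149,-0.04,0,0,0,1]
    - [0.179,-0.149,-0.04,0,0,0,1]

```text
time_s: 2.63
ee_pos: [0.5651, 0.1718, 0.1649]
eef_rot: [3.142, -0.001, 3.049]
force: [-0.6, 0.3, -0.4]
grip_width: 0.0938
```

```bash
cat > w.py <<'E'
import sys
from h import *
c=shot('wrist'); save(c,sys.argv[1]); o=c['obs']; print(o['time_s'],np.round(o['ee_pos'],4),np.round(o['eef_rot'],3),np.round(o['force'],1),o['grip_width'])
for k in sys.argv[2:]:
    for d in cams.place_of(c,k)[:2]:
        uv=np.array(d['at'])*[640,480]; print(k,d['p'],uv.round(1), pt(c,np.clip(uv,0,[639,479])).round(4), atz(c,uv,.08).round(4), atz(c,uv,.0655).round(4))
W=cloud(c); np.savez('w.npz',W=W,im=c['image'])
E
python3 w.py w1 stop_knob stop_face
```

```text
2.6333 [0.5651 0.1718 0.1649] [ 3.142e+00 -1.000e-03  3.049e+00] [-0.6  0.3 -0.4] 0.09383824978166828
stop_knob 0.85 [324.8 237.8] [0.5607 0.1724 0.0814] [0.561  0.1724 0.08  ] [0.5646 0.1721 0.0655]
stop_face 0.8 [334.3 219.4] [0.558  0.1798 0.0396] [0.5497 0.1795 0.08  ] [0.5527 0.1796 0.0655]
```

View pics/w1.png

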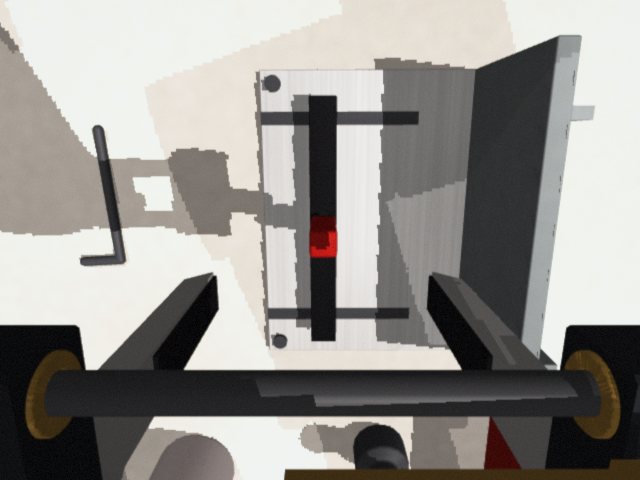

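The wrist view shows the red knob at (325,238), midway between the open fingers. That matches my estimate of (0.564, 0.172), so I'll go down and grip it.

Request:
servo_tool:
  rows:
    - [-0.001,0.001,-0.03,0,0,0,1]
    - [-0.001,0.001,-0.06,0,0,0,1]
    - [-0.001,0.001,-0.09,0,0,0,1]
    - [-0.001,0.001,-0.117,0,0,0,1]
    - [-0.001,0.001,-0.117,0,0,0,1]
    - [-0.001,0.001,-0.117,0,0,0,-1]
    - [-0.001,0.001,-0.117,0,0,0,-1]
    - [-0.001,0.001,-0.117,0,0,0,-1]
  newtons: 30

```text
time_s: 3.45
ee_pos: [0.564, 0.1753, 0.0514]
eef_rot: [3.14, 0.004, 3.052]
force: [0.7, -0.2, -0.7]
grip_width: 0.0773
```

Request:
servo_tool:
  rows:
    - [0,0,0,0,0,0,-1]
    - [0,0,0,0,0,0,-1]
    - [0.0005,0.006,0,0,0,0,-1]
    - [0.001,0.012,0,0,0,0,-1]
    - [0.0015,0.018,0,0,0,0,-1]
    - [0.002,0.024,0,0,0,0,-1]
    - [0.0027,0.03,0,0,0,0,-1]
    - [0.0027,0.03,0,0,0,0,-1]

```text
time_s: 4.12
ee_pos: [0.5669, 0.206, 0.0517]
eef_rot: [3.141, 0.004, 3.053]
force: [-1.2, -6.4, 5.3]
grip_width: 0.024
```

Request:
servo_tool:
  rows:
    - [0,0,0,0,0,0,-1]
    - [0,0,0,0,0,0,-1]
    - [0.0002,0.003,0,0,0,0,-1]
    - [0.0005,0.006,0,0,0,0,-1]
    - [0.0007,0.009,0,0,0,0,-1]
    - [0.001,0.012,0,0,0,0,-1]
    - [0.001,0.012,0,0,0,0,-1]
    - [0.001,0.012,0,0,0,0,-1]

```text
time_s: 4.78
ee_pos: [0.5678, 0.2168, 0.0517]
eef_rot: [-3.14, 0.004, 3.053]
force: [-1.9, -12.2, 5.2]
grip_width: 0.0179
```

Request:
servo_tool:
  rows:
    - [0.0002,0.002,0,0,0,0,-1]
    - [0.0003,0.004,0,0,0,0,-1]
    - [0.0004,0.005,0,0,0,0,-1]
    - [0.0004,0.005,0,0,0,0,-1]
    - [0.0004,0.005,0,0,0,0,-1]
    - [0.0004,0.005,0,0,0,0,-1]
    - [0.0004,0.005,0,0,0,0,-1]
    - [0.0004,0.005,0,0,0,0,-1]

```text
time_s: 5.45
ee_pos: [0.5678, 0.2169, 0.0516]
eef_rot: [-3.132, 0.001, 3.052]
force: [-7.7, -38.6, 12.0]
grip_width: 0.0182
```

```bash
cat > s.py <<'E'
from h import *
import sys
c=shot('side');save(c,sys.argv[1]);W=cloud(c);im=c['image'];h=cv2.cvtColor(im,cv2.COLOR_RGB2HSV).astype(int)
a=np.radians(-5.2); ex=np.array([np.cos(a),np.sin(a)]); ey=np.array([-np.sin(a),np.cos(a)])
X,Y,Z=W[...,0],W[...,1],W[...,2]
m=(X>.43)&(X<.68)&(Y>.1)&(Y<.26)&(Z>.026)&(Z<.034)
T=W[m];print('bar v',np.percentile(T[:,:2]@ey,[2,50,98]).round(4),len(T))
print(cams.place_of(c,'stop_face')[:1])
E
python3 s.py s1
```

```text
bar v [0.2577 0.2693 0.2777] 756
[{'at': [0.3908, 0.8048], 'p': 0.8}]
```

View pics/s1.png

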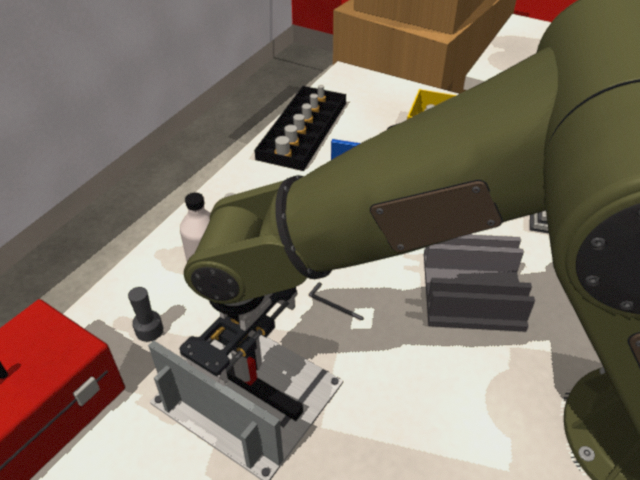

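The stop is hard against its end: 38 N with no more movement, and the bar is about 45 mm further along. I'll relax, open and rise.

Request:
servo_tool:
  rows:
    - [0,-0.002,0,0,0,0,0.0]
    - [0,-0.002,0,0,0,0,0.0]
    - [0,-0.002,0,0,0,0,0.0]
    - [0,-0.002,0,0,0,0,0.0]
    - [0,-0.002,0.03,0,0,0,0.0]
    - [0,-0.002,0.07,0,0,0,0.0]
    - [0,-0.002,0.11,0,0,0,0.5]
    - [0,-0.002,0.15,0,0,0,1]

```text
time_s: 6.22
ee_pos: [0.5674, 0.2155, 0.2033]
eef_rot: [-3.133, 0.001, 3.052]
force: [0.2, 0.1, -0.2]
grip_width: 0.0572
```

Request:
servo_tool:
  rows:
    - [0,0,0.04,0,0,0,1]
    - [0,-0.04,0.08,0,0,0.1,1]
    - [0,-0.414,0.09,0,0,0.327,1]
    - [0,-0.414,0.09,0,0,0.327,1]
    - [0,-0.414,0.09,0,0,0.327,1]
    - [0,-0.414,0.09,0,0,0.327,1]
    - [0,-0.414,0.09,0,0,0.327,1]
    - [0,-0.414,0.09,0,0,0.327,1]

```text
time_s: 6.88
ee_pos: [0.5673, -0.0627, 0.2862]
eef_rot: [-3.133, 0.001, -2.903]
force: [0.6, 0.1, 0.3]
grip_width: 0.0939
```

Request:
servo_tool:
  rows:
    - [0,-0.17,0,0,0,0,1]
    - [0,-0.17,0,0,0,0,1]
    - [0,-0.17,0,0,0,0,1]
    - [0,-0.17,0,0,0,0,1]
    - [0,-0.17,0,0,0,0,1]
    - [0,-0.17,0,0,0,0,1]
    - [0,-0.17,0,0,0,0,1]
    - [0,-0.17,0,0,0,0,1]

```text
time_s: 7.55
ee_pos: [0.5676, -0.2312, 0.2864]
eef_rot: [-3.133, 0.002, -2.901]
force: [-0.2, 1.0, 0.4]
grip_width: 0.0939
```

```bash
python3 w.py w2 blue_template_top; cat > bl.py <<'E'
import numpy as np,cv2
d=np.load('w.npz');W=d['W'];h=cv2.cvtColor(d['im'],cv2.COLOR_RGB2HSV).astype(int)
H,S,V=h[...,0],h[...,1],h[...,2]
m=(H>95)&(H<125)&(S>100)&(W[...,2]>.206)&(W[...,2]<.22)&(W[...,1]<0)
T=W[m];r=cv2.minAreaRect(T[:,:2].astype(np.float32)*1000);print(len(T),r,T.min(0),T.max(0))
m=(H>18)&(H<35)&(S>100)&(W[...,2]>.095)&(W[...,2]<.11)
T=W[m]
if len(T)>20:print(len(T),cv2.minAreaRect(T[:,:2].astype(np.float32)*1000))
E
python3 bl.py; python3 s.py s2
```

```text
7.55 [ 0.5676 -0.2312  0.2864] [-3.133e+00  2.000e-03 -2.901e+00] [-0.2  1.   0.4] 0.0938920657954613
blue_template_top 0.98 [372.1 261. ] [ 0.5684 -0.2011  0.2117] [ 0.6049 -0.1768  0.08  ] [ 0.6089 -0.1741  0.0655]
blue_template_top 0.57 [510.2 469.1] [0.7717 0.0072 0.1106] [0.7953 0.0292 0.08  ] [0.8065 0.0397 0.0655]
3703 ((567.942626953125, -201.34121704101562), (148.91806030273438, 9.809677124023438), 14.245314598083496) [ 0.49485818 -0.22387926  0.20600679] [ 0.6410384  -0.179166    0.21346945]
1980 ((685.2937622070312, -179.90676879882812), (392.11859130859375, 88.09917449951172), 47.157196044921875)
bar v [0.257  0.2678 0.277 ] 1211
[{'at': [0.3858, 0.8127], 'p': 0.73}]
```

View pics/w2.png

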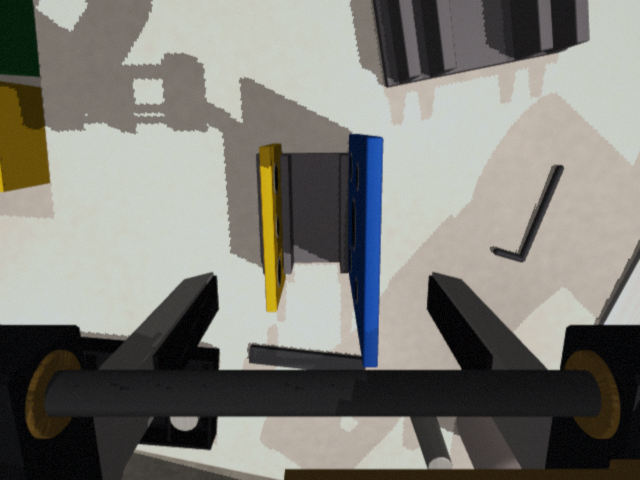

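I overshot in y, so the template isn't centred: its top edge is at column 365 in the wrist view, right of the middle. The top measures (0.568, -0.2005) with yaw 14°. I'll shift +31 mm in y first, then go down.

Request:
servo_tool:
  rows:
    - [0,0.031,0,0.008,0.002,0.003,1]
    - [0,0.031,0,0.008,0.002,0.003,1]
    - [0,0.031,-0.03,0.008,0.002,0.003,1]
    - [0,0.031,-0.06,0.008,0.002,0.003,1]
    - [0,0.031,-0.09,0.008,0.002,0.003,1]
    - [0,0.031,-0.118,0.008,0.002,0.003,1]
    - [0,0.031,-0.118,0.008,0.002,0.003,1]
    - [0,0.031,-0.118,0.008,0.002,0.003,1]

```text
time_s: 8.42
ee_pos: [0.5674, -0.2003, 0.1685]
eef_rot: [3.141, 0.0, -2.898]
force: [0.0, -0.1, 1.3]
grip_width: 0.0943
```

Request:
servo_tool:
  rows:
    - [0,0,0,0,0,0,-1]
    - [0,0,0,0,0,0,-1]
    - [0,0,0,0,0,0,-1]
    - [0,0,0,0,0,0,-1]
    - [0,0,0,0,0,0,-1]
    - [0,0,0,0,0,0,-1]
    - [0,0,0,0,0,0,-1]
    - [0,0,0,0,0,0,-1]
  newtons: 50

```text
time_s: 9.08
ee_pos: [0.5674, -0.2003, 0.1685]
eef_rot: [3.141, 0.0, -2.898]
force: [-0.2, -0.3, -0.5]
grip_width: 0.0442
```

Request:
servo_tool:
  rows:
    - [0,0,0,0,0,0,-1]
    - [0,0,0,0,0,0,-1]
    - [0,0,0,0,0,0,-1]
    - [0,0,0,0,0,0,-1]
    - [0,0,0,0,0,0,-1]
    - [0,0,0,0,0,0,-1]
    - [0,0,0,0,0,0,-1]
    - [0,0,0,0,0,0,-1]

```text
time_s: 9.75
ee_pos: [0.5674, -0.2002, 0.1685]
eef_rot: [3.141, 0.0, -2.898]
force: [-1.0, 0.5, 0.5]
grip_width: 0.0098
```

Request:
servo_tool:
  rows:
    - [0,0,0.01,0,0,0,-1]
    - [0,0,0.03,0,0,0,-1]
    - [0,0,0.05,0,0,0,-1]
    - [0,0,0.07,0,0,0,-1]
    - [0,0,0.09,0,0,0,-1]
    - [0,0,0.11,0,0,0,-1]
    - [0,0,0.12,0,0,0,-1]
    - [0,0,0.12,0,0,0,-1]

```text
time_s: 10.42
ee_pos: [0.5678, -0.2004, 0.2911]
eef_rot: [-3.14, 0.003, -2.898]
force: [-0.7, -0.1, -2.5]
grip_width: 0.0091
```

```bash
cat > t.py <<'E'
from h import *
import sys
o=ctrl.get_obs();print(o['time_s'],np.round(o['ee_pos'],4),np.round(o['eef_rot'],3))
Rt=R.from_euler('xyz',o['eef_rot'])
for n in ['side','scene']:
    c=shot(n);save(c,sys.argv[1]+n);W=cloud(c);h=cv2.cvtColor(c['image'],cv2.COLOR_RGB2HSV).astype(int)
    m=(h[...,0]>95)&(h[...,0]<125)&(h[...,1]>100)&(W[...,0]>.4)&(W[...,0]<.72)&(W[...,1]>-.35)&(W[...,1]<.4)&(W[...,2]>.01)&(W[...,2]<.45)
    T=W[m]; L=(T-o['ee_pos'])@Rt.as_matrix()
    print(n,len(T)); 
    if len(T)<100: continue
    print(' world',np.percentile(T,[1,99],0).round(4).tolist(),' tool',np.percentile(L,[1,50,99],0).round(4).tolist())
    q=T-T.mean(0);nv=np.linalg.svd(q,full_matrices=False)[2][2]; print(' normal',(nv*np.sign(nv[1])).round(3))
E
python3 t.py t1
```

```text
10.4167 [ 0.5678 -0.2004  0.2911] [-3.140e+00  3.000e-03 -2.898e+00]
side 6949
 world [[0.4959, -0.2162, 0.0689], [0.6377, -0.1768, 0.3326]]  tool [[-0.073, -0.0004, -0.0415], [0.0024, 0.0048, 0.0453], [0.073, 0.0092, 0.2223]]
 normal [-0.337  0.94   0.058]
scene 3453
 world [[0.5003, -0.215, 0.0312], [0.6428, 0.2153, 0.4283]]  tool [[-0.0774, -0.0084, -0.1373], [-0.0239, 0.0039, 0.043], [0.0676, 0.3975, 0.2593]]
 normal [-0.887  0.412  0.206]
```

View pics/t1side.png

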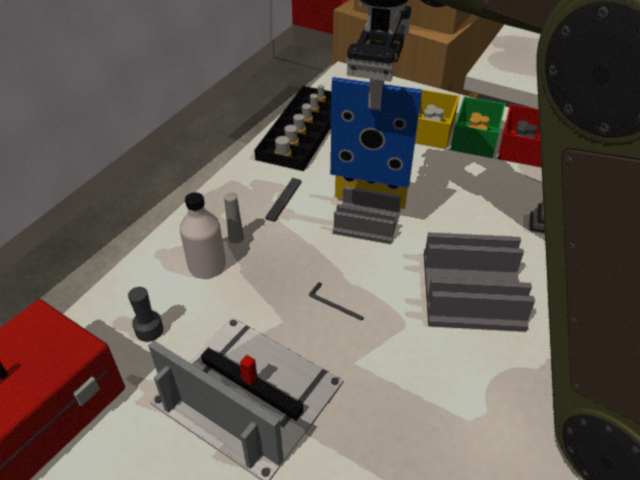

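The blue template is held and lifted clear, with its foot at about 0.13 m. The stop is visibly at home. I'll carry the template over with the yaw change.

Request:
servo_tool:
  rows:
    - [0.0,0.015,0.01,0,0,-0.03,-1]
    - [0.001,0.045,0.02,0,0,-0.08,-1]
    - [0.002,0.08,0.02,0,0,-0.13,-1]
    - [0.003,0.115,0.02,0,0,-0.18,-1]
    - [0.004,0.15,0.02,0,0,-0.23,-1]
    - [0.005,0.185,0.02,0,0,-0.28,-1]
    - [0.006,0.215,0.02,0,0,-0.32,-1]
    - [0.006,0.235,0.02,0,0,-0.334,-1]

```text
time_s: 11.18
ee_pos: [0.5727, 0.0375, 0.3061]
eef_rot: [3.141, -0.003, 3.051]
force: [-0.4, -0.3, -3.1]
grip_width: 0.0096
```

Request:
servo_tool:
  rows:
    - [0.0,0.025,0,0,0,0,-1]
    - [0.0,0.06,0,0,0,0,-1]
    - [0.001,0.095,0,0,0,0,-1]
    - [0.001,0.13,0,0,0,0,-1]
    - [0.002,0.165,0,0,0,0,-1]
    - [0.002,0.195,0,0,0,0,-1]
    - [0.002,0.215,0,0,0,0,-1]
    - [0.002,0.22,0,0,0,0,-1]

```text
time_s: 11.85
ee_pos: [0.5738, 0.2605, 0.3038]
eef_rot: [-3.142, -0.006, 3.053]
force: [0.3, 0.2, -3.3]
grip_width: 0.0098
```

Request:
servo_tool:
  rows:
    - [0.0,0.005,0,-0.06,0.0054,0,-1]
    - [0.001,0.01,0,-0.12,0.0109,0,-1]
    - [0.001,0.015,0,-0.18,0.0163,0,-1]
    - [0.002,0.02,0,-0.24,0.0218,0,-1]
    - [0.002,0.025,0,-0.3,0.0272,0,-1]
    - [0.002,0.028,0,-0.3585,0.0326,0,-1]
    - [0.002,0.028,0,-0.3585,0.0326,0,-1]
    - [0.002,0.028,0,-0.3585,0.0326,0,-1]

```text
time_s: 12.52
ee_pos: [0.5759, 0.2885, 0.3021]
eef_rot: [-2.782, -0.008, 3.052]
force: [0.5, -0.4, -2.4]
grip_width: 0.0095
```

```bash
cat > f.py <<'E'
from h import *
o=ctrl.get_obs();Rm=R.from_euler('xyz',o['eef_rot']).as_matrix();p=np.array(o['ee_pos'])
a=np.radians(-5.2); ex=np.array([np.cos(a),np.sin(a),0]); ey=np.array([-np.sin(a),np.cos(a),0])
f=p+.157*Rm[:,2]
print(o['time_s'],'ee',p.round(4),'F',np.round(o['force'],1),'tilt',np.arccos(-Rm[2,2]).round(3),'tool y in stand',(Rm[:,1]@ex).round(3),(Rm[:,0]@ex).round(3),'tool x z',Rm[2,0].round(4))
print('foot u,v rel stopface',(f@ex-.5475).round(4),(f@ey-.2774).round(4),'z',f[2].round(4),'want 0 .0072 ')
E
python3 f.py; python3 t.py t2
```

```text
12.5167 ee [0.5759 0.2885 0.3021] F [ 0.5 -0.4 -2.4] tilt 0.36 tool y in stand -0.004 -1.0 tool x z 0.0083
foot u,v rel stopface -0.0013 0.0068 z 0.1552 want 0 .0072 
12.5167 [0.5759 0.2885 0.3021] [-2.782 -0.008  3.052]
side 2238
 world [[0.4958, 0.2387, 0.1584], [0.6321, 0.3133, 0.344]]  tool [[-0.0609, -0.0032, -0.0439], [0.0427, 0.0054, 0.0216], [0.0757, 0.0063, 0.1517]]
 normal [ 0.07   0.94  -0.333]
scene 2481
 world [[0.5112, 0.2173, 0.0303], [0.654, 0.3793, 0.4342]]  tool [[-0.078, -0.0256, -0.1392], [-0.0357, -0.0065, 0.0312], [0.0616, 0.0453, 0.2788]]
 normal [ 0.063  0.936 -0.345]
```

View pics/t2side.png

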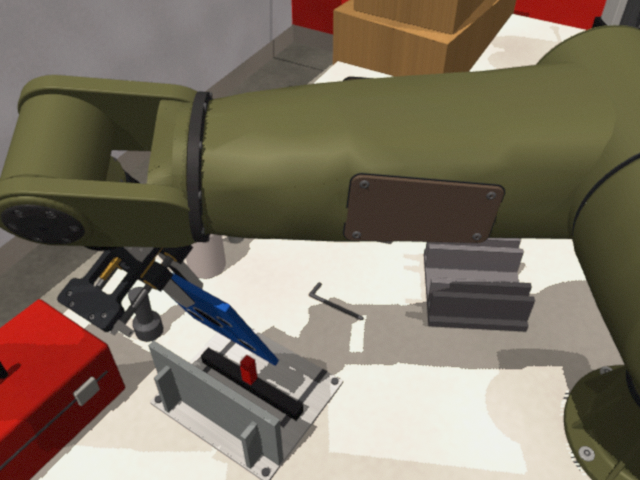

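View pics/t2scene.png

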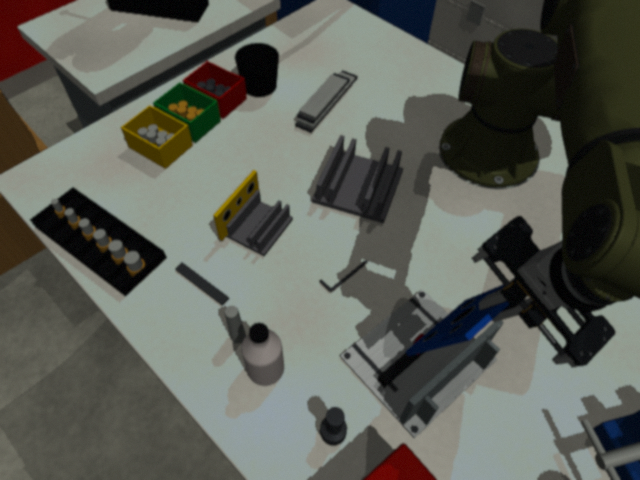

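The template is tilted 0.36 rad and square above the gap between stop and fence. The yellow template is untouched. I'll lower to about 15 mm above the deck.

Request:
servo_tool:
  rows:
    - [0.001,0.0,-0.02,-0.001,-0.008,0,-1]
    - [0.001,0.0,-0.045,-0.001,-0.008,0,-1]
    - [0.001,0.0,-0.07,-0.001,-0.008,0,-1]
    - [0.001,0.0,-0.09,-0.001,-0.008,0,-1]
    - [0.001,0.0,-0.11,-0.001,-0.008,0,-1]
    - [0.001,0.0,-0.12,-0.001,-0.008,0,-1]
    - [0.001,0.0,-0.128,-0.001,-0.008,0,-1]
    - [0.001,0.0,-0.13,-0.001,-0.008,0,-1]

```text
time_s: 13.28
ee_pos: [0.5771, 0.2872, 0.1731]
eef_rot: [-2.783, 0.001, 3.05]
force: [-0.7, 0.4, -2.3]
grip_width: 0.0097
```

```bash
python3 f.py; python3 t.py t3; python3 w.py w3
```

```text
13.2833 ee [0.5771 0.2872 0.1731] F [-0.7  0.4 -2.3] tilt 0.358 tool y in stand 0.001 -1.0 tool x z -0.0009
foot u,v rel stopface 0.0012 0.0058 z 0.0261 want 0 .0072 
13.2833 [0.5771 0.2872 0.1731] [-2.783e+00  1.000e-03  3.050e+00]
side 1330
 world [[0.4978, 0.226, 0.0271], [0.6076, 0.3303, 0.266]]  tool [[-0.0342, -0.0101, -0.102], [0.0519, 0.0028, -0.0068], [0.0758, 0.0064, 0.1608]]
 normal [ 0.077  0.934 -0.348]
scene 2566
 world [[0.5036, 0.2128, 0.0175], [0.6546, 0.3737, 0.4317]]  tool [[-0.0778, -0.0762, -0.2574], [-0.0293, -0.0058, 0.0405], [0.0694, 0.0329, 0.1678]]
 normal [-0.015  0.959 -0.282]
13.3833 [0.5773 0.2876 0.1743] [-2.784e+00  2.000e-03  3.050e+00] [-0.5  0.1 -2.8] 0.009850571119491974
```

View pics/t3side.png

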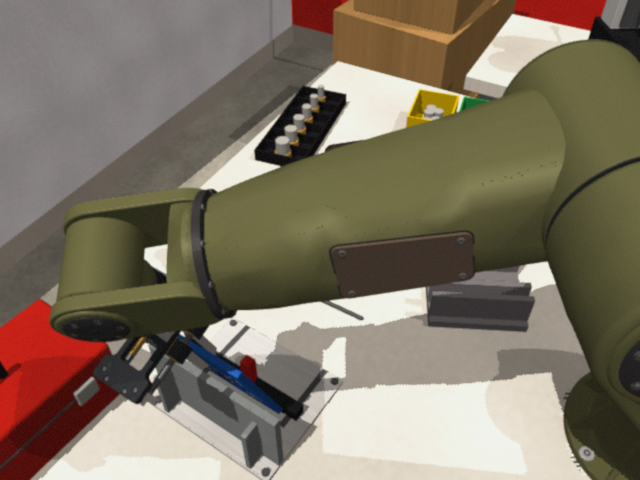

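View pics/w3.png

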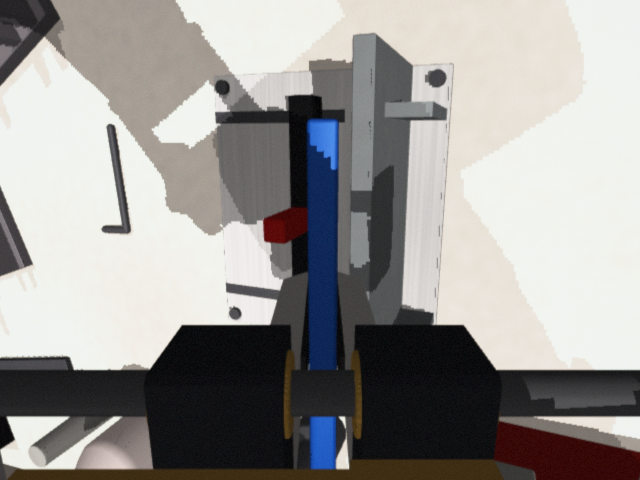

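Request:
servo_tool:
  rows:
    - [0,0.002,-0.002,0,0,0,-1]
    - [0,0.002,-0.004,0,0,0,-1]
    - [0,0.002,-0.006,0,0,0,-1]
    - [0,0.002,-0.008,0,0,0,-1]
    - [0,0.002,-0.01,0,0,0,-1]
    - [0,0.002,-0.012,0,0,0,-1]
    - [0,0.002,-0.013,0,0,0,-1]
    - [0,0.002,-0.013,0,0,0,-1]

```text
time_s: 14.1
ee_pos: [0.5773, 0.2896, 0.1614]
eef_rot: [-2.784, 0.002, 3.05]
force: [-0.2, 0.3, -2.1]
grip_width: 0.0102
```

Request:
servo_tool:
  rows:
    - [0,0.0,-0.0005,0,0,0,-1]
    - [0,0.0,-0.001,0,0,0,-1]
    - [0,0.0,-0.0015,0,0,0,-1]
    - [0,0.0,-0.002,0,0,0,-1]
    - [0,0.0,-0.0025,0,0,0,-1]
    - [0,0.0,-0.0025,0,0,0,-1]
    - [0,0.0,-0.0025,0,0,0,-1]
    - [0,0.0,-0.0025,0,0,0,-1]

```text
time_s: 14.77
ee_pos: [0.5774, 0.2897, 0.159]
eef_rot: [-2.784, 0.002, 3.05]
force: [0.3, -0.8, -2.7]
grip_width: 0.0096
```

```bash
python3 f.py
```

```text
14.7667 ee [0.5774 0.2897 0.159 ] F [ 0.3 -0.8 -2.7] tilt 0.358 tool y in stand 0.001 -1.0 tool x z -0.0024
foot u,v rel stopface 0.0015 0.0084 z 0.0119 want 0 .0072
```

Request:
servo_tool:
  rows:
    - [0,0.0,-0.0005,0,0,0,-1]
    - [0,0.0,-0.001,0,0,0,-1]
    - [0,0.0,-0.0015,0,0,0,-1]
    - [0,0.0,-0.002,0,0,0,-1]
    - [0,0.0,-0.0022,0,0,0,-1]
    - [0,0.0,-0.0022,0,0,0,-1]
    - [0,0.0,-0.0022,0,0,0,-1]
    - [0,0.0,-0.0022,0,0,0,-1]

```text
time_s: 15.43
ee_pos: [0.5774, 0.2897, 0.1567]
eef_rot: [-2.784, 0.002, 3.05]
force: [-0.5, -0.5, -2.9]
grip_width: 0.0096
```

Request:
servo_tool:
  rows:
    - [0,0.0,-0.0003,0,0,0,-1]
    - [0,0.0,-0.0006,0,0,0,-1]
    - [0,0.0,-0.0009,0,0,0,-1]
    - [0,0.0,-0.0012,0,0,0,-1]
    - [0,0.0,-0.0015,0,0,0,-1]
    - [0,0.0,-0.0015,0,0,0,-1]
    - [0,0.0,-0.0015,0,0,0,-1]
    - [0,0.0,-0.0015,0,0,0,-1]

```text
time_s: 16.1
ee_pos: [0.5775, 0.2898, 0.1562]
eef_rot: [-2.784, 0.003, 3.05]
force: [1.1, 1.7, 5.5]
grip_width: 0.0095
```

Contact is at about 8 N and steady. I'll open gently while staying in place.

Request:
servo_tool:
  rows:
    - [0,0.0,0,0,0,0,-0.7]
    - [0,0.0,0,0,0,0,-0.7]
    - [0,0.0,0,0,0,0,-0.7]
    - [0,0.0,0,0,0,0,-0.7]
    - [0,0.0,0,0,0,0,-0.6]
    - [0,0.0,0,0,0,0,-0.5]
    - [0,0.0,0,0,0,0,-0.4]
    - [0,0.0,0,0,0,0,-0.3]

```text
time_s: 16.77
ee_pos: [0.5775, 0.2898, 0.1561]
eef_rot: [-2.784, 0.003, 3.05]
force: [-0.5, -0.3, 0.3]
grip_width: 0.0313
```

```bash
python3 f.py; python3 t.py t4; python3 w.py w4
```

```text
16.7667 ee [0.5775 0.2898 0.1561] F [-0.5 -0.3  0.3] tilt 0.358 tool y in stand 0.002 -1.0 tool x z -0.0033
foot u,v rel stopface 0.0018 0.0086 z 0.0091 want 0 .0072 
16.7667 [0.5775 0.2898 0.1561] [-2.784e+00  3.000e-03  3.050e+00]
side 1070
 world [[0.4985, 0.221, 0.0166], [0.628, 0.3436, 0.2734]]  tool [[-0.0548, -0.0139, -0.1297], [0.0504, 0.0032, -0.0366], [0.0758, 0.0079, 0.1512]]
 normal [ 0.093  0.915 -0.394]
scene 2512
 world [[0.5053, 0.2114, 0.0165], [0.6551, 0.3705, 0.4201]]  tool [[-0.0775, -0.077, -0.2642], [-0.0299, -0.0046, 0.0144], [0.0683, 0.0463, 0.151]]
 normal [-0.043  0.961 -0.275]
16.8667 [0.5775 0.2897 0.1562] [-2.784e+00  3.000e-03  3.050e+00] [-0.2  0.  -0.3] 0.032791547796995925
```

View pics/w4.png

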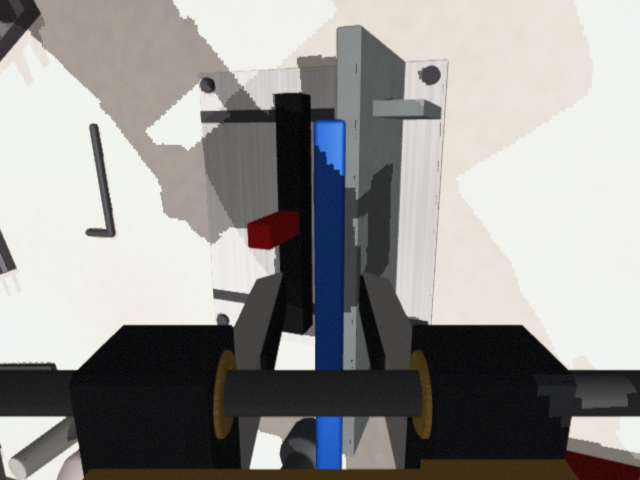

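View pics/t4scene.png

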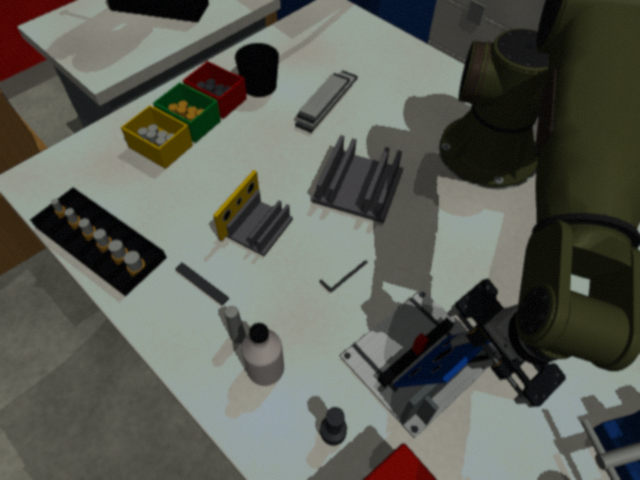

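The template is released. In the wrist view it stands between the fingers with gaps on both sides, against the fence and parallel to it. I'll retract along the tool axis.

Request:
servo_tool:
  rows:
    - [0.0003,0.0035,0.0094,0,0,0,-0.3]
    - [0.001,0.0105,0.0281,0,0,0,-0.3]
    - [0.0016,0.0175,0.0468,0,0,0,-0.3]
    - [0.0022,0.0245,0.0656,0,0,0,-0.3]
    - [0.003,0.0315,0.0843,0,0,0,-0.3]
    - [0.0038,0.042,0.1124,0,0,0,-0.3]
    - [0.0048,0.0524,0.14,0,0,0,-0.3]
    - [0.0048,0.0524,0.14,0,0,0,-0.3]

```text
time_s: 17.58
ee_pos: [0.5825, 0.3442, 0.3028]
eef_rot: [-2.79, 0.01, 3.051]
force: [0.5, 0.9, 0.3]
grip_width: 0.0329
```

Request:
servo_tool:
  rows:
    - [-0.03,0.01,0.02,0.05,0,0,0]
    - [-0.06,0.02,0.04,0.1,0,0,0]
    - [-0.1,0.03,0.05,0.15,0,0,0]
    - [-0.14,0.04,0.05,0.2,0,0,0]
    - [-0.18,0.05,0.05,0.25,0,0,0]
    - [-0.22,0.06,0.05,0.3,0,0,0]
    - [-0.25,0.07,0.05,0.36,0,0,0]
    - [-0.28,0.08,0.05,0.36,0,0,0]

```text
time_s: 18.25
ee_pos: [0.3006, 0.4238, 0.3542]
eef_rot: [3.13, -0.022, 3.053]
force: [0.8, 1.0, -0.3]
grip_width: 0.0469
```

```bash
python3 t.py t5; python3 s.py s5; cat > g.py <<'E'
from h import *
a=np.radians(-5.2); ex=np.array([np.cos(a),np.sin(a),0]); ey=np.array([-np.sin(a),np.cos(a),0])
for n in ['side','scene']:
    c=shot(n);W=cloud(c);h=cv2.cvtColor(c['image'],cv2.COLOR_RGB2HSV).astype(int)
    m=(h[...,0]>95)&(h[...,0]<125)&(h[...,1]>120)&(W[...,0]>.45)&(W[...,0]<.68)&(W[...,1]>.2)&(W[...,1]<.34)&(W[...,2]>.012)&(W[...,2]<.21)
    T=W[m];U=np.stack([T@ex-.5475,T@ey-.2774,T[:,2]],1)
    print(n,len(T),np.percentile(U,[1,50,99],0).round(4).tolist())
    # plane fit by ransac on v = a u + b z + c
    A=np.c_[U[:,0],U[:,2],np.ones(len(U))]; w=np.ones(len(U),bool)
    for _ in range(8):
        s=np.linalg.lstsq(A[w],U[w,1],rcond=None)[0]; r=abs(A@s-U[:,1]); w=r<max(.002,np.median(r)*2)
    print(' yaw',s[0].round(3),'tilt',np.arctan(s[1]).round(3),'v at deck',(s[1]*.008+s[2]).round(4),w.sum())
    for k in ['blue_template_foot','blue_template_top','stop_face']:
        print(k,[(round(d['p'],2),(np.array(d['at'])*[640,480]).round(0)) for d in cams.place_of(c,k)[:1]])
E
python3 g.py
```

```text
18.25 [0.3006 0.4238 0.3542] [ 3.13  -0.022  3.053]
side 1374
 world [[0.4987, 0.2199, 0.0175], [0.6517, 0.3163, 0.197]]  tool [[-0.3648, -0.1783, 0.1492], [-0.2625, -0.096, 0.155], [-0.2162, -0.0892, 0.3294]]
 normal [ 0.096  0.914 -0.394]
scene 2882
 world [[0.5017, 0.2152, 0.0178], [0.6553, 0.3124, 0.1988]]  tool [[-0.3714, -0.1877, 0.1474], [-0.3061, -0.1217, 0.2084], [-0.2183, -0.091, 0.328]]
 normal [ 0.108  0.912 -0.396]
bar v [0.2571 0.268  0.2772] 1226
[{'at': [0.3912, 0.8106], 'p': 0.88}]
side 1322 [[-0.0742, -0.0016, 0.02], [-0.0285, 0.0787, 0.1923], [0.0738, 0.0851, 0.197]]
 yaw 0.016 tilt 0.359 v at deck 0.012 1255
blue_template_foot [(0.7, array([249., 388.]))]
blue_template_top [(0.74, array([191., 356.]))]
stop_face [(0.63, array([249., 391.]))]
scene 2782 [[-0.074, -0.0118, 0.0183], [0.0153, 0.0542, 0.1403], [0.0792, 0.0834, 0.1989]]
 yaw 0.001 tilt 0.37 v at deck 0.0015 2116
blue_template_foot [(0.88, array([422., 362.]))]
blue_template_top [(0.94, array([477., 348.]))]
stop_face [(0.84, array([416., 359.]))]
```

View pics/t5side.png

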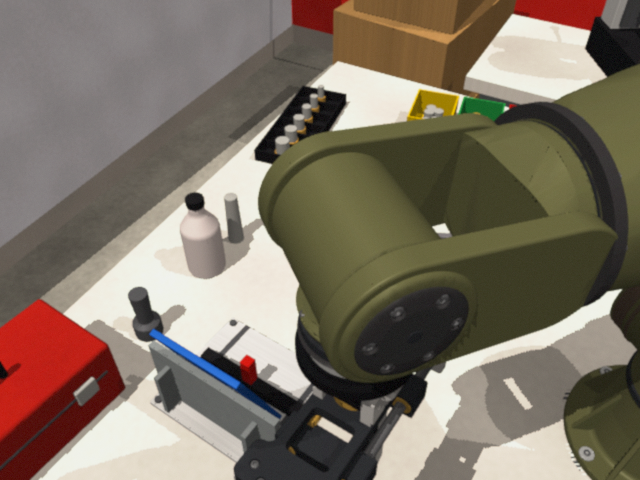

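View pics/t5scene.png

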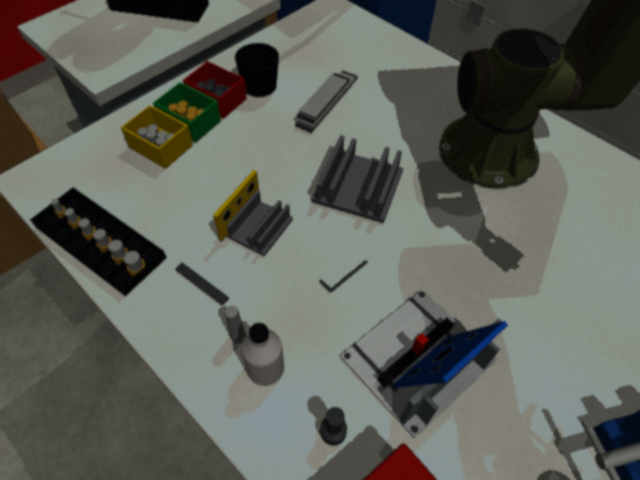

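The template leans on the fence at about 0.37 rad, square and centred, with its foot by the stop. Both views show the bystanders where they were and the arm clear, so I'm handing in.

```bash
python3 -c "
from h import *
print(ctrl.get_obs()['time_s'],hand_in())"
```

```text
the job is handed in; nothing more can be done
18.85 None
```

The job is handed in at about 19 s of the 54 s allowed. The blue template is leaning on the fence and the stop is home. No verdict was reported, so this rests on my own measurements.

**Stop:** I gripped the red knob and slid it about 45 mm. It then took 38 N without moving any further. The last picture still shows the bar at its home position.

**Template:** I lifted it clear of the slot, turned it square to the fence, tilted it 0.36 rad and lowered it until the wrist felt about 8 N of contact. Then I opened the fingers and backed away along the tool axis.

| Check | Measured | Allowed |
|---|---|---|
| Lean | 0.36–0.37 rad | 0.24–0.50 rad |
| Square to fence | within 0.02 rad | 0.14 rad |
| Centred on the stop | within about 3 mm | 35 mm |
| Foot's middle from the stop face | about 6–9 mm | -2 to 15.5 mm |

**Checks that disagreed:** The two camera fits of where the template's face meets the deck gave 1.5 mm (scene) and 12 mm (side) from the stop face. The side fit mostly sees the top edge. The scene fit, the arm's pose at release and the lean geometry all put the template's front edge about 2–4 mm from the stop, so it is probably not quite touching it.

**Other things:** The yellow template and the bystanders look unmoved in the pictures; I did not measure them again at the end.

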